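# Turn the stack-nest totes so that they stack in the cabinet

## Task

In the cabinet, clear the stud finder off the lower blue tote and lay it flat in the green tray. Swing the lower tote round on its turntable until its orange end points squarely along the red pointer, and set the other tote down gently on top with its orange end the opposite way, so that it stacks level on the lower tote instead of nesting in it. Leave everything else where it stands and let go of everything.

Things in the scene. Friction and masses are not known exactly. Their poses are not given: they have to be found in the camera images.
- plinth: Fixed round black turntable base, 200 mm dia x 18 high, on the cabinet's white melamine floor (16 above the table). Origin at the centre of its underside, on the turning axis. A red arrow-shaped tongue sticks out along its -x axis to 135 mm from the axis: the pointer.
- lower: Lower blue tote of hooks, held on the turntable: only swings, either way and over a full turn, about its vertical axis; stays where left (friction 0.1 N m). Origin on the axis at its underside, 34 mm above the table; x to its orange end. Over the rim 168 (x) x 112 (y), 62 high, mouth inside 154 x 98, floor 144 x 88. Hooks fill it to 16 above its underside: a closed finger fits in the mouth above them.
- lower_end (a point): Middle of the lower tote's orange end at rim height (x=+80, z=62 mm in its frame). Inside both long walls of a tote, at x=+50 and x=-18, stand hollow columns 20 wide, reaching in to 34 from the middle line, tops 6 below the rim, with matching notches below.
- upper: Upper blue tote, loose, 0.25 to 0.5 kg, on the melamine floor: the lower one's twin plus a fixed black carry bar over its middle along its y, 14 mm wide (x) x 14 high, 114 long, centre 102 above the tote's underside. Origin at the centre of its underside, x to its orange end.
- upper_end (a point): Middle of the upper tote's orange end at rim height (x=+80, z=62 mm in its frame). Set in with orange ends the same way it sinks deep into the lower tote (nests); half a turn round it stands on the column tops (stacks), its underside 56 above that of the lower one, about 4 mm play each way.
- stud: Grey plastic stud finder, loose, 0.14 to 0.28 kg, 150 mm long (x) x 28 high (z), 58 wide (y) at both ends, 42 wide over the middle 70 of its length (the waist, to grip). Origin at the centre of its underside. Starts lying flat across the lower tote's mouth on the rims.
- tray: Fixed green open tray, 216 (x) x 112 (y) mm outside, walls 4 thick and 14 high. Origin at the centre of its underside, its floor 4 above that.
- tin: Bystander, to be left alone: open steel tin of assorted hooks, 76 dia x 60 high, hooks stick out to about 70 high (mm); origin at the underside, in the middle.
- jar: Bystander, to be left alone: glass jam jar with silver lid, 64 dia x 95 high (mm); origin at the underside, in the middle.
- nutdriver: Bystander, to be left alone: blue-handled nut driver lying flat, about 195 long, 26 wide, 24 high, along its x (mm); origin at the underside, near the middle.
- tape: Bystander, to be left alone: yellow tape measure, about 75 x 32 x 62 high (mm); origin at the underside, in the middle.
- pot_black: Bystander, to be left alone: small black pot, 40 dia x 44 high (mm); origin at the underside, in the middle.
- pot_green: Bystander, to be left alone: small green pot, 40 dia x 44 high (mm); origin at the underside, in the middle.
- glue: Bystander, to be left alone: white glue bottle, 52 dia x 140 high (mm); origin at the underside, in the middle.

How it is judged (in metres and radians):
At the end, for the whole second after the job is handed in: Stud finder flat on the tray floor. Lower tote's orange end along the pointer within 0.17 rad. Upper tote level (0.05 rad) on the lower, centred within 12 mm, its floor 51-61 mm above the lower floor, orange end opposite within 0.12 rad. All at rest, let go (x of stud in the frame of tray between -0.09 and 0.09 m and y of stud in the frame of tray between -0.05 and 0.05 m and z of stud in the frame of tray below 0.009 m and angle between stud's own z axis and vertical below 0.1 rad and angle between the x axis of lower and the x axis of plinth, either way round below 0.17 rad and x of lower_end in the frame of plinth below -0.05 m and horizontal distance between upper and lower below 0.012 m and z of upper in the frame of lower between 0.051 and 0.061 m and angle between the x axis of upper and the x axis of lower, either way round below 0.12 rad and x of upper_end in the frame of lower below -0.05 m and angle between upper's own z axis and vertical below 0.05 rad and linear speed of each of upper, stud below 0.03 m/s and angular speed of lower below 0.1 rad/s); the robot touches nothing.
It fails at once if a bystander is shifted by more than 25 mm or tipped over (distance of any of tin, jar, nutdriver, tape, pot_black, pot_green, glue from where it was at the start of the episode above 0.025 m or angle between any of tin, jar, nutdriver, tape, pot_black, pot_green, glue's own z axis and vertical above 0.5 rad).
It fails at once if the upper tote is dropped onto the lower one (faster than 0.5 m/s while over it and near it) (horizontal distance between upper and lower below 0.08 m and z of upper in the frame of lower below 0.1 m and linear speed of upper above 0.5 m/s).
It also fails if it takes over 61 s, if anything falls off the work surface, if the arm or the gripper's body presses on something with over 40 N, if the wrist force passes 120 N, or if a joint passes its speed limit or range.

## Robot

A 6-joint arm with a two-finger parallel gripper is mounted at the origin on the work surface. World frame = base frame: x ahead of the robot, y to its left, z up, the work surface at z = 0. Lengths are in m, angles in degrees, forces in N, time in s.
With the tool pointing down it reaches from about 0.3 to 0.75 m from the base axis. Payload 8.5 kg.
Tool frame: the origin (TCP) lies on the centre line of the jaws, within the pads' length; the fingertips stand 17 mm ahead of it and the grasp point (between the pads) lies 2 mm behind it; z points along the fingers, y is the line along which they close (so a half turn about z gives the same grasp; the last joint's range is limited). The gripper opens to 85 mm and grips with 20 to 120 N. Pads are 22 mm wide; open, the fingers measure 114 mm over their backs; the gripper's body (76 mm by 85 mm) begins 54 mm behind the grasp point. The pads swing forward as they close: fully open they stand 13 mm farther back than shut.
Start: joints at [59.57, 21.807, 74.336, -0, 83.858, -12.336], TCP at [0.171, 0.523, 0.248] pointing down, gripper open.
Joint ranges: [-178.18, 178.18], [-50.72, 133.34], [12.68, 142.11], [-81.47, 261.47], [9.98, 163.14], [-165.26, 165.26]. Speed limits (degrees/s): [136.94, 136.94, 180, 180, 180, 180].

## Interface

Orientations are given as a 3x3 rotation matrix whose columns are the frame's x, y, z axes.
In Python, from rig import env gives the robot as it stands.
- The arm moves only by the shell command python3 -m handwheel 'ROWS' [OPENING] [FORCE]. ROWS is JSON, a list that holds one entry, the list of rows, each a list of 4 numbers: the shift along the tool's x, y, z in m, then the turn about the tool's z in rad. In form: [[[x, y, z, roll], ...]]. A call has 1 to 5 rows; each row shifts and turns the commanded pose from where the row before left it, along the tool's axes as they then stand; what a row does not reach is not made up. A row lasts 1/12 s, in which the tool goes at most 41.7 mm and 7.16 degrees, less where a joint would pass 70% of its speed; a pose out of reach is approached as far as the arm can. A call is refused whole if a number of a shift passes 0.0417 or a number of a turn 0.125, either way. A call with a gripper value outside its range is refused whole. OPENING is the opening in per cent of the stroke, from 0 (shut) to 100 (fully open), set as the call begins (- or left out, the last holds). The fingers move at their own pace and stop on an object; FORCE is the grip in N (left out, the last holds). Time passes only in rows, so rows that do not move let the fingers close. It gives the time, the measured TCP pose, the force and the opening at its end, in the units of the state.
- env.observe(): the state, without advancing time (a new reading comes with each control period).
- env.get_image(name): name is "side" or "top" or "wrist"; returns (picture, depth): 384x512x3 uint8, red, green, blue; 384x512 float32, m along the optical axis (not along the pixel's ray), 0 where there is no reading.
- env.camera_params(name): a dict with "K" (3x3 intrinsics, pixels), "rvec" (rotation vector, rad) and "tvec" (3), from world to camera coordinates, as OpenCV has them. Camera axes: x right, y down, z forward; pixel columns grow to the right and rows downward; lengths in m; the calibration is good to about 2 mm. A picture is of the moment at which its call begins: read the wrist's pose just before it. camera_params takes no time and is no camera call; for the wrist camera it gives the pose at the moment of the call.
- env.close_job(): hands the job in, once; it reports no verdict.
The state is a dict: "time_s": time; "q": joint angles; "qvel": joint speeds; "joint_efforts": joint torques, N m; "position": TCP position; "tool_rot": TCP orientation; "ft_force": force on the tool from outside, world axes, zero at the start; "wrist_torque": the same for the moment, N m; "grip_width": finger opening in m.
Only numpy, scipy, OpenCV 4.12 (cv2) and the standard library are available. Lean on these libraries where they do the work, as an engineer would, in place of code of your own. Each camera call takes 0.05 s, during which the arm holds its last target. There are 200 camera calls.

## Working session

There is one attempt and no reset: what is moved stays moved. The work goes in short steps, Python scripts to look and compute and a shell command to move; the robot and the scene stay as the last step left them, time stands still between calls to the robot, and variables do not carry over. Pictures are saved under pics/ and viewed, on a budget of 10 in all, crops included, one or two more only if the job needs it, and the job is handed in when it is done.

```bash
ls; mkdir -p pics; cat > h.py <<'E'
import numpy as np, cv2
from rig import env
def cam(n):
    p=env.camera_params(n); R,_=cv2.Rodrigues(np.array(p['rvec'],float)); return np.array(p['K']),R,np.array(p['tvec'],float).ravel()
def cloud(n):
    c=cam(n); im,d=env.get_image(n); K,R,t=c
    v,u=np.mgrid[:384,:512]
    P=np.stack([(u-K[0,2])/K[0,0]*d,(v-K[1,2])/K[1,1]*d,d],-1)
    W=(P-t)@R; W[d==0]=np.nan
    return im,W
def save(n,im): cv2.imwrite('pics/'+n+'.png',im[:,:,::-1])
E
python3 - <<'E'
from h import *
s=env.observe(); print(s)
for n in ('top','side'):
    im,W=cloud(n); np.savez('/tmp/'+n,im=im,W=W); save(n+'0',im)
E
```

```text
pics
{'time_s': 0.0, 'q': array([ 5.95715960e+01,  2.18418471e+01,  7.43855740e+01, -2.20792876e-03,
        8.38591963e+01, -1.23347091e+01]), 'qvel': array([ 0.10622831,  0.04308526,  0.03813142,  0.01610187,  0.06680358,
       -0.001072  ]), 'joint_efforts': array([ 3.56206328e-04, -4.48453724e+01, -2.31285328e+01, -1.36386607e-04,
        4.62308148e-03,  4.06138713e-05]), 'position': array([0.17067157, 0.52255625, 0.24769891]), 'tool_rot': array([[-9.50551099e-01,  3.10567338e-01, -7.32609535e-04],
       [ 3.10568071e-01,  9.50550221e-01, -1.32293702e-03],
       [ 2.85521127e-04, -1.48504437e-03, -9.99998857e-01]]), 'ft_force': array([ 0.77430753,  0.25326727, -0.43095711]), 'wrist_torque': array([ 0.01475528,  0.00218692, -0.05428582]), 'grip_width': 0.08499197700593696}
```

View pics/top0.png

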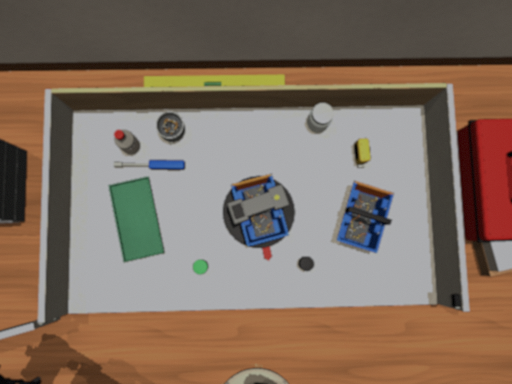

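View pics/side0.png

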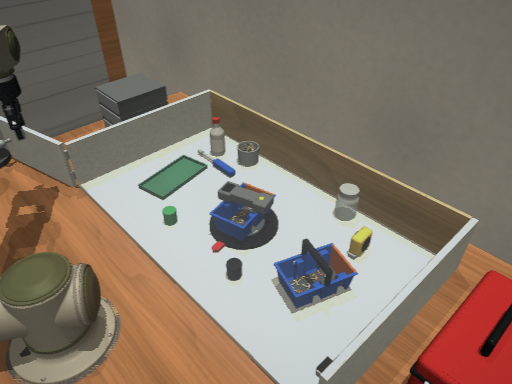

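Top view: the lower tote with the stud finder on it is at (262,210), with its orange end up-image at (252,181). The red pointer is at (267,253), toward the robot. The upper tote is at (366,217) with its orange end up, the tray at (137,219), and the pots at (200,267) and (306,264). So the lower tote needs about a half turn and the upper only a small one.

```bash
cat > m.py <<'E'
from h import *
def masks(im):
    h=cv2.cvtColor(im,cv2.COLOR_RGB2HSV).astype(int); H,S,V=h[...,0],h[...,1],h[...,2]
    return dict(blue=(H>105)&(H<130)&(S>130),orange=(H>5)&(H<16)&(S>160),red=((H<4)|(H>174))&(S>170),green=(H>60)&(H<90)&(S>100),
      grey=(S<60)&(V<150), yellow=(H>22)&(H<32)&(S>150))
def rect(P):
    r=cv2.minAreaRect((P[:,:2]*1000).astype(np.float32)); 
    b=cv2.boxPoints(r); e=[b[1]-b[0],b[2]-b[1]]; L=[np.hypot(*x) for x in e]; i=int(np.argmax(L))
    return np.round(r[0],1), np.round([L[i],L[1-i]],1), round(float(np.degrees(np.arctan2(e[i][1],e[i][0])))%180,1)
def box(P,x0,x1,y0,y1,z0,z1):
    return (P[...,0]>x0)&(P[...,0]<x1)&(P[...,1]>y0)&(P[...,1]<y1)&(P[...,2]>z0)&(P[...,2]<z1)
E
python3 - <<'E'
from m import *
d=np.load('/tmp/top.npz'); im,W=d['im'],d['W']; M=masks(im)
for n,(u,v) in dict(base=(255,383),tote=(262,210),upper=(366,217),tray=(137,219),potg=(200,267),potb=(306,264),jar=(321,115),tin=(171,125),glue=(122,137),tape=(363,150),wallL=(60,200),wallR=(448,200),wallT=(250,90),ptr=(267,252),floor=(220,290),frontedge=(250,312),nut=(165,165)).items(): print(n,np.round(W[v,u],3))
for n,z0,z1,mk,bx in [('stud',.11,.14,None,(262,210)),('lower',.088,.102,'blue',(262,210)),('upper',.07,.085,'blue',(366,217)),('bar',.11,.14,None,(366,217)),
   ('tray',.02,.04,'green',(137,219)),('plinth',.028,.04,None,(262,210)),('oL',.06,.11,'orange',(255,182)),('oU',.05,.09,'orange',(375,188)),('red',.02,.04,'red',(267,252))]:
    c=W[bx[1],bx[0]]; m=box(W,c[0]-.16,c[0]+.16,c[1]-.14,c[1]+.14,z0,z1)
    if mk: m&=M[mk]
    m=cv2.morphologyEx(m.astype(np.uint8),cv2.MORPH_CLOSE,np.ones((3,3)))
    k,l,st,_=cv2.connectedComponentsWithStats(m); j=1+np.argmax(st[1:,4]); P=W[l==j] if n not in('lower','upper','tray') else W[m>0]; P=P[np.isfinite(P).all(1)]
    print(n,len(P),rect(P),np.round(P.mean(0),3))
E
```

```text
base [0.105 0.003 0.123]
tote [ 0.528 -0.024  0.126]
upper [ 0.51  -0.314  0.03 ]
tray [0.517 0.316 0.019]
potg [0.385 0.14  0.068]
potb [ 0.387 -0.14   0.059]
jar [ 0.777 -0.186  0.113]
tin [0.772 0.218 0.051]
glue [0.716 0.325 0.154]
tape [ 0.689 -0.303  0.075]
wallL [0.566 0.498 0.095]
wallR [ 0.544 -0.502  0.129]
wallT [0.83  0.001 0.165]
ptr [ 0.42  -0.039  0.021]
floor [0.32  0.091 0.012]
frontedge [0.259 0.01  0.003]
nut [0.663 0.236 0.039]
stud 1167 (array([545.4, -15. ]), array([150.4,  58.4], dtype=float32), 108.5) [ 0.544 -0.015  0.124]
lower 457 (array([527.9, -19.8]), array([157.9, 111.5], dtype=float32), 14.3) [ 0.51  -0.023  0.093]
upper 509 (array([ 504., -302.]), array([156.3, 118.3], dtype=float32), 161.1) [ 0.498 -0.296  0.075]
bar 269 (array([ 510.8, -300.3]), array([115.1,  15.4], dtype=float32), 71.0) [ 0.51  -0.298  0.124]
tray 2862 (array([518.5, 317.5]), array([208.6, 105.4], dtype=float32), 11.6) [0.517 0.318 0.02 ]
plinth 464 (array([513.8,  55.7]), array([162.3,  43.3], dtype=float32), 14.1) [0.508 0.053 0.028]
oL 103 (array([6.047e+02, 4.000e-01]), array([79.8,  5.7], dtype=float32), 103.9) [ 0.605 -0.     0.077]
oU 112 (array([ 581.7, -323.2]), array([81.6,  6.1], dtype=float32), 72.4) [ 0.582 -0.325  0.066]
red 35 (array([419.8, -37.7]), array([25.7,  9.6], dtype=float32), 15.4) [ 0.42  -0.038  0.026]
```

```bash
H="python3 -m handwheel"
r='[-0.0307,-0.0232,0,0]'
python3 -m handwheel '[[[-0.0307,-0.0232,0,0],[-0.0307,-0.0232,0,0],[-0.0307,-0.0232,0,0],[-0.0307,-0.0232,0,0],[-0.0307,-0.0232,0,0]]]' 76
python3 -m handwheel '[[[-0.0307,-0.0232,0,0],[-0.0307,-0.0232,0,0],[-0.0307,-0.0232,0,0],[-0.0307,-0.0232,0,0],[-0.0307,-0.0232,0,0]]]'
python3 -m handwheel '[[[-0.0307,-0.0232,0,0],[-0.0307,-0.0232,0,0],[-0.0307,-0.0232,0,0],[-0.0307,-0.0232,0,0],[-0.0307,-0.0232,0,0]]]'
python3 -m handwheel '[[[-0.0307,-0.0232,0,0],[-0.0307,-0.0232,0,0],[0,0,0,0.1165],[0,0,0,0.1165],[0,0,0,0.1165]]]'
python3 -m handwheel '[[[0,0,0,0.1165],[0,0,0,0.1165],[0,0,0,0.1165],[0,0,0,0.1165],[0,0,0,0.1165]]]'
cat >> h.py <<'E'
def go(x,y,z,ya=None):
    "print tool-frame shift to world point and roll to tool-y angle (deg, mod 180)"
    s=env.observe(); R=s['tool_rot']; p=s['position']; d=R.T@(np.array([x,y,z])-p)
    a=np.degrees(np.arctan2(R[1,1],R[0,1])); q=s['q']
    o=f"t {s['time_s']:.2f} pos {np.round(p,4)} yang {a:.1f} q6 {q[5]:.0f} F {np.round(s['ft_force'],1)} w {s['grip_width']:.4f} | shift {np.round(d,4)}"
    if ya is not None: o+=f" roll {np.radians(-((ya-a+90)%180-90)):.3f}"
    print(o)
E
python3 - <<'E'
from m import *
go(.545,-.015,.116,18.5)
im,W=cloud('wrist'); save('w1',im); np.savez('/tmp/w1',im=im,W=W)
m=box(W,.44,.65,-.12,.1,.114,.135); P=W[m]; print('stud',len(P),rect(P),P[:,2].mean())
m=box(W,.40,.66,-.17,.13,.03,.04); P=W[m]; print('plinth',len(P))
if len(P)>50:
    c=cv2.minEnclosingCircle((P[:,:2]*1000).astype(np.float32)); print(c)
M=masks(im); P=W[M['red']&box(W,.3,.5,-.1,.1,.01,.05)]; print('red',len(P),rect(P) if len(P) else '')
E
```

```text
time_s: 0.52
position: [0.2811, 0.3632, 0.2481]
tool_rot: [[-0.951, 0.31, -0.0], [0.31, 0.951, -0.0], [0.0, -0.0, -1.0]]
ft_force: [1.7, 0.6, -0.3]
grip_width: 0.0648
time_s: 0.93
position: [0.3911, 0.2051, 0.2482]
tool_rot: [[-0.951, 0.311, -0.0], [0.311, 0.951, -0.0], [0.0, -0.0, -1.0]]
ft_force: [0.8, 1.6, -0.2]
grip_width: 0.065
time_s: 1.35
position: [0.5011, 0.0471, 0.2481]
tool_rot: [[-0.95, 0.311, -0.001], [0.311, 0.95, 0.0], [0.001, -0.0, -1.0]]
ft_force: [0.3, 1.6, 0.3]
grip_width: 0.0646
time_s: 1.77
position: [0.5445, -0.0149, 0.2476]
tool_rot: [[-0.782, 0.623, -0.001], [0.623, 0.782, 0.0], [0.001, -0.001, -1.0]]
ft_force: [0.9, 0.4, -1.1]
grip_width: 0.0646
time_s: 2.18
position: [0.5443, -0.0142, 0.248]
tool_rot: [[-0.312, 0.95, -0.001], [0.95, 0.312, 0.0], [0.0, -0.001, -1.0]]
ft_force: [1.4, -0.4, 0.6]
grip_width: 0.065
t 2.18 pos [ 0.5443 -0.0142  0.248 ] yang 18.2 q6 -32 F [ 1.4 -0.4  0.6] w 0.0650 | shift [-0.0011  0.0005  0.132 ] roll -0.006
stud 7440 (array([544.2, -12.6]), array([148.8,  57.9], dtype=float32), 108.4) 0.12352045448043597
plinth 818
((462.8630065917969, -6.3514838218688965), 149.64990234375)
red 237 (array([412.6, -36.8]), array([24.7, 18.8], dtype=float32), 11.8)
```

View pics/w1.png

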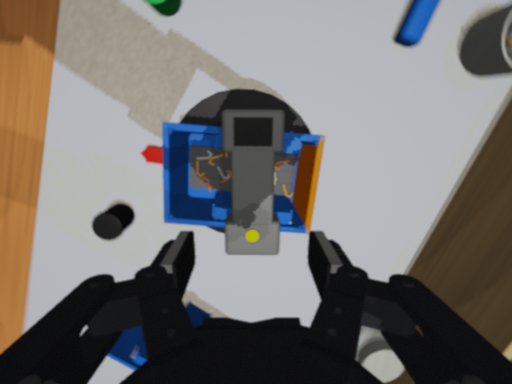

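The wrist view shows the stud finder's waist midway between the jaws, at about (252,170), and the red pointer left at (153,154). Descending to grip.

```bash
python3 -m handwheel '[[[0,0.0003,0.033,0],[0,0,0.033,0],[0,0,0.033,0],[0,0,0.022,0],[0,0,0.011,0]]]'
python3 -m handwheel '[[[0,0,0,0],[0,0,0,0],[0,0,0,0],[0,0,0,0],[0,0,0,0]]]' 20 50
python3 -m handwheel '[[[0,0,-0.01,0],[0,0,-0.03,0],[0,0,-0.03,0],[0,0,-0.03,0],[0,0,0,0]]]'
python3 - <<'E'
from m import *
go(.518,.317,.216,101.6)
E
```

```text
time_s: 2.65
position: [0.5433, -0.0138, 0.1131]
tool_rot: [[-0.32, 0.947, -0.005], [0.947, 0.32, 0.001], [0.003, -0.005, -1.0]]
ft_force: [0.2, -0.7, -0.4]
grip_width: 0.0648
time_s: 3.07
position: [0.5449, -0.0141, 0.1171]
tool_rot: [[-0.318, 0.948, 0.001], [0.948, 0.318, -0.0], [-0.001, 0.001, -1.0]]
ft_force: [0.2, 0.3, -2.3]
grip_width: 0.0412
time_s: 3.48
position: [0.5466, -0.0145, 0.2232]
tool_rot: [[-0.318, 0.948, 0.011], [0.948, 0.318, -0.003], [-0.006, 0.01, -1.0]]
ft_force: [0.8, 0.4, -1.4]
grip_width: 0.0412
t 3.48 pos [ 0.5466 -0.0145  0.2232] yang 18.5 q6 -32 F [ 0.8  0.4 -1.4] w 0.0412 | shift [0.3234 0.0782 0.006 ] roll -1.450
```

```bash
python3 -m handwheel '[[[0.0323,0.0078,0,0],[0.0323,0.0078,0,0],[0.0323,0.0078,0,0],[0.0323,0.0078,0,0],[0.0323,0.0078,0,0]]]'
python3 -m handwheel '[[[0.0323,0.0078,0,0],[0.0323,0.0078,0,0],[0.0323,0.0078,0,0],[0.0323,0.0078,0,0],[0.0323,0.0078,0,0]]]'
python3 -m handwheel '[[[0,0,0,-0.1208],[0,0,0,-0.1208],[0,0,0,-0.1208],[0,0,0,-0.1208],[0,0,0,-0.1208]]]'
python3 -m handwheel '[[[0,0,0,-0.1208],[0,0,0,-0.1208],[0,0,0,-0.1208],[0,0,0,-0.1208],[0,0,0,-0.1208]]]'
python3 -m handwheel '[[[0,0,0,-0.1208],[0,0,0,-0.1208],[0,0,0.03,0],[0,0,0.03,0],[0,0,0,0]]]'
python3 - <<'E'
from m import *
go(.518,.317,.043,101.6)
im,W=cloud('wrist'); M=masks(im); P=W[M['green']&box(W,.3,.7,.15,.5,0,.06)]; print(rect(P)); save('w2',im)
m=box(W,.44,.65,.2,.45,.1,.3); 
E
```

```text
time_s: 3.9
position: [0.5299, 0.1529, 0.2168]
tool_rot: [[-0.317, 0.948, 0.0], [0.948, 0.317, 0.0], [-0.0, 0.0, -1.0]]
ft_force: [0.9, -0.6, -2.6]
grip_width: 0.041
time_s: 4.32
position: [0.5155, 0.3186, 0.2167]
tool_rot: [[-0.318, 0.948, 0.0], [0.948, 0.318, -0.0], [-0.0, 0.0, -1.0]]
ft_force: [0.4, -0.5, -1.9]
grip_width: 0.0412
time_s: 4.73
position: [0.5159, 0.317, 0.2166]
tool_rot: [[-0.804, 0.595, -0.0], [0.595, 0.804, -0.0], [0.0, -0.0, -1.0]]
ft_force: [-0.2, -0.2, -0.8]
grip_width: 0.0413
time_s: 5.15
position: [0.5159, 0.3169, 0.2166]
tool_rot: [[-0.999, 0.034, -0.0], [0.034, 0.999, -0.0], [0.0, -0.0, -1.0]]
ft_force: [1.0, -0.6, -2.2]
grip_width: 0.0407
time_s: 5.57
position: [0.5137, 0.316, 0.1514]
tool_rot: [[-0.98, -0.201, -0.009], [-0.201, 0.98, -0.003], [0.01, -0.002, -1.0]]
ft_force: [-1.6, -0.2, -3.1]
grip_width: 0.0408
t 5.57 pos [0.5137 0.316  0.1514] yang 101.6 q6 -81 F [-1.6 -0.2 -3.1] w 0.0408 | shift [-0.0054  0.0003  0.1083] roll -0.001
(array([478.9, 298. ]), array([318.3, 168. ], dtype=float32), 32.8)
```

```bash
python3 -m handwheel '[[[0,0,0.03,0],[0,0,0.03,0],[0,0,0.025,0],[0,0,0.015,0],[0,0,0,0]]]'
python3 -m handwheel '[[[0,0,0.006,0],[0,0,0.004,0],[0,0,0.002,0],[0,0,0,0],[0,0,0,0]]]'
```

```text
time_s: 6.03
position: [0.5157, 0.3167, 0.0552]
tool_rot: [[-0.98, -0.2, -0.003], [-0.2, 0.98, -0.001], [0.003, -0.001, -1.0]]
ft_force: [-0.8, 0.5, -2.3]
grip_width: 0.0411
time_s: 6.45
position: [0.5165, 0.3171, 0.0451]
tool_rot: [[-0.98, -0.2, 0.001], [-0.2, 0.98, 0.0], [-0.001, 0.0, -1.0]]
ft_force: [-0.1, -0.2, -1.2]
grip_width: 0.0412
```

```bash
python3 -m handwheel '[[[0,0,0.0015,0],[0,0,0.0015,0],[0,0,0,0],[0,0,0,0]]]'
python3 -m handwheel '[[[0,0,0.001,0],[0,0,0.001,0],[0,0,0,0]]]'
```

```text
time_s: 6.78
position: [0.5161, 0.3169, 0.0413]
tool_rot: [[-0.98, -0.2, -0.0], [-0.2, 0.98, -0.0], [0.0, 0.0, -1.0]]
ft_force: [-0.5, 0.2, -1.2]
grip_width: 0.0413
time_s: 7.03
position: [0.5163, 0.317, 0.0403]
tool_rot: [[-0.98, -0.201, 0.001], [-0.201, 0.98, 0.0], [-0.001, -0.0, -1.0]]
ft_force: [-2.4, -0.9, 6.6]
grip_width: 0.0411
```

Contact (+6.6 N). Release to 60 mm and lift, then head for a point above the lower tote.

```bash
python3 -m handwheel '[[[0,0,0,0],[0,0,0,0],[0,0,0,0],[0,0,0,0]]]' 70
python3 -m handwheel '[[[0,0,-0.02,0],[0,0,-0.04,0],[0,0,-0.04,0],[0,0,-0.04,0],[0,0,-0.04,0]]]'
python3 -m handwheel '[[[0,0,-0.03,0],[0,0,0,0]]]'
python3 - <<'E'
from m import *
go(.50,.02,.25,14)
im,W=cloud('top'); np.savez('/tmp/top2',im=im,W=W); save('top2',im)
m=box(W,.40,.65,.22,.42,.043,.056); P=W[m]; print('stud',len(P),rect(P),P[:,2].mean())
E
```

```text
time_s: 7.37
position: [0.5162, 0.317, 0.0392]
tool_rot: [[-0.98, -0.2, 0.0], [-0.2, 0.98, 0.0], [-0.0, 0.0, -1.0]]
ft_force: [-1.5, -0.1, -0.5]
grip_width: 0.0598
time_s: 7.78
position: [0.5158, 0.3168, 0.2213]
tool_rot: [[-0.98, -0.2, -0.0], [-0.2, 0.98, -0.0], [0.0, 0.0, -1.0]]
ft_force: [-0.2, 0.8, 0.2]
grip_width: 0.0598
time_s: 7.95
position: [0.5177, 0.3176, 0.2563]
tool_rot: [[-0.98, -0.201, 0.011], [-0.201, 0.98, 0.004], [-0.012, 0.002, -1.0]]
ft_force: [0.8, -0.4, 1.0]
grip_width: 0.06
t 7.95 pos [0.5177 0.3176 0.2563] yang 101.6 q6 -81 F [ 0.8 -0.4  1. ] w 0.0600 | shift [ 0.0771 -0.288   0.0049] roll 1.528
stud 777 (array([515.7, 313.8]), array([150.2,  57.2], dtype=float32), 12.2) 0.048129283829883775
```

```bash
python3 -m handwheel '[[[0.006,-0.036,0,0],[0.006,-0.036,0,0],[0.006,-0.036,0,0],[0.006,-0.036,0,0],[0.006,-0.036,0,0]]]' 50 25
python3 -m handwheel '[[[0.006,-0.036,0,0],[0.006,-0.036,0,0],[0.006,-0.036,0,0],[0.006,-0.036,0,0],[0,0,0,0]]]'
cat >> m.py <<'E'
from scipy.optimize import least_squares
def fitcirc(P,r):
    f=lambda c: np.hypot(P[:,0]-c[0],P[:,1]-c[1])-r
    return least_squares(f,P[:,:2].mean(0),loss='soft_l1',f_scale=.002).x
E
python3 - <<'E'
from m import *
go(.53,.035,.088,104)
im,W=cloud('wrist'); np.savez('/tmp/w3',im=im,W=W); save('w3',im); M=masks(im)
near=box(W,.36,.7,-.2,.16,.0,.2)
m=near&(M['blue']|M['orange'])&(W[...,2]>.091)&(W[...,2]<.101); P=W[m]; print('lower rim',len(P),rect(P),P[:,2].mean())
m=near&M['orange']&(W[...,2]>.06); P=W[m]; print('orange',len(P),rect(P),P.mean(0))
m=near&M['red']; P=W[m]; print('red',len(P),rect(P),P.mean(0), P[np.argmin(P[:,0])])
for h in (.034,): 
    V=cv2.cvtColor(im,cv2.COLOR_RGB2HSV)[...,2]
    m=near&(V<75)&(np.abs(W[...,2]-h)<.006)&~M['blue']; m=cv2.morphologyEx(m.astype(np.uint8),cv2.MORPH_OPEN,np.ones((3,3)))
    cs,_=cv2.findContours(m,cv2.RETR_EXTERNAL,cv2.CHAIN_APPROX_NONE)
    c=np.vstack([x for x in cs if len(x)>30])[:,0]; P=W[c[:,1],c[:,0]]; g=np.hypot(P[:,0]-.527,P[:,1]+.019); P=P[(g>.09)&(g<.11)]; print('plinth',len(P),fitcirc(P,.1))
E
```

```text
time_s: 8.42
position: [0.5221, 0.133, 0.2478]
tool_rot: [[-0.98, -0.201, -0.003], [-0.201, 0.98, -0.0], [0.003, 0.0, -1.0]]
ft_force: [0.8, -0.5, -0.1]
grip_width: 0.0427
time_s: 8.83
position: [0.528, -0.0166, 0.2476]
tool_rot: [[-0.981, -0.195, -0.003], [-0.195, 0.981, -0.001], [0.003, -0.0, -1.0]]
ft_force: [0.1, -1.0, -1.4]
grip_width: 0.0422
t 8.83 pos [ 0.528  -0.0166  0.2476] yang 101.2 q6 -116 F [ 0.1 -1.  -1.4] w 0.0422 | shift [-0.0124  0.0502  0.1595] roll -0.048
lower rim 2568 (array([530.6, -17. ]), array([166.6, 112.1], dtype=float32), 14.3) 0.09500807597634435
orange 1069 (array([606.2,   1.4]), array([86. , 10.6], dtype=float32), 103.9) [0.60405249 0.000949   0.0789964 ]
red 406 (array([417.7, -36.9]), array([34.1, 17.3], dtype=float32), 10.9) [ 0.41837693 -0.03684885  0.02545141] [ 0.40075856 -0.03915435  0.02443102]m.py:15: RuntimeWarning: Mean of empty slice.
  return least_squares(f,P[:,:2].mean(0),loss='soft_l1',f_scale=.002).x
  ret = um.true_divide(
Traceback (most recent call last):
  File "m.py", line 15, in fitcirc
    return least_squares(f,P[:,:2].mean(0),loss='soft_l1',f_scale=.002).x
           ~~~~~~~~~~~~~^^^^^^^^^^^^^^^^^^^^^^^^^^^^^^^^^^^^^^^^^^^^^^^
ValueError: Initial guess is outside of provided bounds
```

View pics/w3.png

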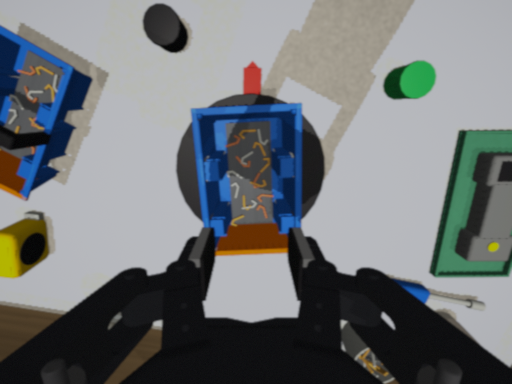

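The wrist view shows the empty tote with its rim centred near (247,180) and the orange end at the bottom, (250,240). The pointer is at the top, (252,75). Columns are visible on both long walls, with a gap between them at about row 195, which is where I'll grip the wall.

```bash
python3 -m handwheel '[[[-0.008,0.026,0.02,0],[-0.0076,0.027,0.02,-0.05],[0,0,0.02,0],[0,0,0,0],[0,0,0,0]]]'
python3 -c "
from h import *
go(.533,.0384,.092,104.3)"
```

```text
time_s: 9.3
position: [0.5323, 0.0445, 0.1884]
tool_rot: [[-0.968, -0.25, -0.003], [-0.25, 0.968, 0.0], [0.003, 0.001, -1.0]]
ft_force: [0.1, -0.2, 0.4]
grip_width: 0.0428
t 9.30 pos [0.5323 0.0445 0.1884] yang 104.5 q6 -112 F [ 0.1 -0.2  0.4] w 0.0428 | shift [ 0.0005 -0.0062  0.0964] roll 0.003
```

```bash
python3 -m handwheel '[[[0,-0.006,0.03,0],[0,0,0.03,0],[0,0,0.025,0],[0,0,0.011,0],[0,0,0,0]]]'
python3 -c "
from h import *
go(.533,.0384,.092,104.3)"
```

```text
time_s: 9.72
position: [0.5338, 0.0376, 0.092]
tool_rot: [[-0.969, -0.248, -0.003], [-0.248, 0.969, 0.0], [0.003, 0.001, -1.0]]
ft_force: [-0.3, 0.0, -0.8]
grip_width: 0.0428
t 9.72 pos [0.5338 0.0376 0.092 ] yang 104.4 q6 -113 F [-0.3  0.  -0.8] w 0.0428 | shift [0.0006 0.001  0.    ] roll 0.001
```

```bash
python3 -m handwheel '[[[0,0,0,0],[0,0,0,0],[0,0,0,0],[0,0,0,0]]]' 0 25
python3 -m handwheel '[[[-0.00587,-0.00225,0,0.1149],[-0.00587,-0.00225,0,0.1149],[-0.00587,-0.00225,0,0.1149],[-0.00587,-0.00225,0,0.1149]]]'
python3 -c "
from h import *
go(.533,.0384,.092,104.3); print(env.observe()['wrist_torque'])"
```

```text
time_s: 10.05
position: [0.5353, 0.0365, 0.095]
tool_rot: [[-0.968, -0.249, 0.004], [-0.249, 0.968, -0.003], [-0.003, -0.004, -1.0]]
ft_force: [-0.8, -6.6, 2.4]
grip_width: 0.0082
time_s: 10.38
position: [0.5587, 0.0299, 0.095]
tool_rot: [[-0.977, 0.211, 0.001], [0.211, 0.977, -0.002], [-0.002, -0.002, -1.0]]
ft_force: [-3.9, -5.2, 4.6]
grip_width: 0.0079
t 10.38 pos [0.5587 0.0299 0.095 ] yang 77.8 q6 -87 F [-3.9 -5.2  4.6] w 0.0079 | shift [0.0269 0.0029 0.003 ] roll -0.463
[-1.20566013  0.81426296  0.09495046]
```

```bash
python3 -m handwheel '[[[-0.00587,-0.00225,0,0.1149],[-0.00587,-0.00225,0,0.1149],[-0.00587,-0.00225,0,0.1149],[-0.00587,-0.00225,0,0.1149],[-0.00587,-0.00225,0,0.1149]]]'
python3 -m handwheel '[[[-0.00587,-0.00225,0,0.1149],[-0.00587,-0.00225,0,0.1149],[-0.00587,-0.00225,0,0.1149],[-0.00587,-0.00225,0,0.1149],[-0.00587,-0.00225,0,0.1149]]]'
python3 -m handwheel '[[[-0.00587,-0.00225,0,0.1149],[-0.00587,-0.00225,0,0.1149],[-0.00587,-0.00225,0,0.1149],[-0.00587,-0.00225,0,0.1149],[-0.00587,-0.00225,0,0.1149]]]'
python3 -m handwheel '[[[-0.00587,-0.00225,0,0.1149],[-0.00587,-0.00225,0,0.1149],[-0.00587,-0.00225,0,0.1149],[-0.00587,-0.00225,0,0.1149],[-0.00587,-0.00225,0,0.1149]]]'
python3 -m handwheel '[[[-0.00587,-0.00225,0,0.1149],[-0.00587,-0.00225,0,0.1149],[-0.00587,-0.00225,0,0.1149],[-0.00587,-0.00225,0,0.1149],[0,0,0,0]]]'
python3 -c "
from h import *
go(.533,.0384,.092,100); print(env.observe()['wrist_torque'])"
```

```text
time_s: 10.8
position: [0.5802, 0.0082, 0.095]
tool_rot: [[-0.706, 0.709, 0.002], [0.709, 0.706, -0.001], [-0.002, 0.0, -1.0]]
ft_force: [-2.6, -0.7, 5.2]
grip_width: 0.0078
time_s: 11.22
position: [0.5865, -0.022, 0.0951]
tool_rot: [[-0.207, 0.978, 0.003], [0.978, 0.207, -0.0], [-0.001, 0.003, -1.0]]
ft_force: [-0.3, 1.7, 4.1]
grip_width: 0.0077
time_s: 11.63
position: [0.5752, -0.0508, 0.0951]
tool_rot: [[0.358, 0.934, 0.004], [0.934, -0.358, -0.0], [0.001, 0.004, -1.0]]
ft_force: [2.1, 2.5, 2.1]
grip_width: 0.0074
time_s: 12.05
position: [0.5499, -0.0687, 0.0951]
tool_rot: [[0.808, 0.589, 0.005], [0.589, -0.808, -0.0], [0.004, 0.003, -1.0]]
ft_force: [4.3, 2.6, 2.4]
grip_width: 0.0078
time_s: 12.47
position: [0.5246, -0.0709, 0.0951]
tool_rot: [[0.985, 0.17, 0.004], [0.17, -0.985, -0.0], [0.004, 0.001, -1.0]]
ft_force: [4.0, 2.1, 3.7]
grip_width: 0.0077
t 12.47 pos [ 0.5246 -0.0709  0.0951] yang -80.2 q6 60 F [4.  2.1 3.7] w 0.0077 | shift [ 0.0268 -0.1063  0.0031] roll -0.004
[ 0.80750514 -0.49454351 -0.31072447]
```

```bash
python3 -m handwheel '[[[0,0,0,0],[0,0,0,0],[0,0,0,0],[0,0,0,0]]]' 50
python3 -m handwheel '[[[0,0,-0.03,0],[0,0,-0.04,0],[0,0,-0.04,0],[0,0,-0.04,0],[0,-0.03,-0.01,0]]]'
python3 -m handwheel '[[[0,-0.025,0,0],[0,0,0,0],[0,0,0,0]]]'
python3 - <<'E'
from m import *
go(.510,-.300,.25,-18.5)
for n in ('wrist','top'):
    im,W=cloud(n); np.savez('/tmp/4'+n,im=im,W=W); M=masks(im)
    near=box(W,.36,.7,-.2,.16,.0,.2)
    m=near&(M['blue']|M['orange'])&(W[...,2]>.091)&(W[...,2]<.101); P=W[m]; print('lower rim',len(P),rect(P),P[:,2].mean())
    m=near&M['orange']&(W[...,2]>.06); P=W[m]; print('orange',len(P),rect(P),P.mean(0))
    m=near&M['red']; P=W[m]; print('red',len(P),rect(P) if len(P) else '')
    U=box(W,.4,.65,-.42,-.2,.0,.2); m=U&(W[...,2]>.108)&(W[...,2]<.14)
    P=W[m]; print('bar',len(P),rect(P) if len(P) else '')
    m=U&(M['blue']|M['orange'])&(W[...,2]>.073)&(W[...,2]<.083); P=W[m]; print('upper rim',len(P),rect(P) if len(P) else '')
E
```

```text
time_s: 12.8
position: [0.524, -0.0711, 0.0933]
tool_rot: [[0.984, 0.177, -0.0], [0.177, -0.984, -0.0], [-0.0, 0.0, -1.0]]
ft_force: [-0.1, 0.2, -0.5]
grip_width: 0.0426
time_s: 13.22
position: [0.521, -0.0447, 0.2592]
tool_rot: [[0.985, 0.173, 0.009], [0.173, -0.985, -0.005], [0.009, 0.006, -1.0]]
ft_force: [0.7, 0.1, 0.4]
grip_width: 0.0427
time_s: 13.47
position: [0.5141, -0.0162, 0.2534]
tool_rot: [[0.984, 0.178, -0.0], [0.178, -0.984, -0.0], [-0.0, 0.0, -1.0]]
ft_force: [-0.3, -0.5, 0.7]
grip_width: 0.0428
t 13.47 pos [ 0.5141 -0.0162  0.2534] yang -79.8 q6 65 F [-0.3 -0.5  0.7] w 0.0428 | shift [-0.0546  0.2786  0.0035] roll -1.069
lower rim 3082 (array([531.9, -17.8]), array([167.6, 112.3], dtype=float32), 8.6) 0.09506042527023952
orange 1254 (array([454.8, -28.4]), array([87.6, 12.1], dtype=float32), 99.0) [ 0.45645082 -0.02729153  0.08225466]
red 77 (array([407.2, -39.6]), array([17.9, 14. ], dtype=float32), 98.3)
bar 843 (array([ 516.3, -278.8]), array([73.9, 14. ], dtype=float32), 71.2)
upper rim 1819 (array([ 509.6, -297.5]), array([165.6, 112.7], dtype=float32), 161.1)
lower rim 166 (array([531.1, -14.6]), array([167.7, 100.5], dtype=float32), 6.0) 0.09534782455136417
orange 108 (array([454.3, -31.2]), array([83.5,  9.5], dtype=float32), 98.2) [ 0.45399486 -0.02862834  0.09380847]
red 4 (array([431.3, -33.4]), array([11.2,  2.6], dtype=float32), 74.8)
bar 272 (array([ 511. , -299.2]), array([113.7,  14.8], dtype=float32), 71.1)
upper rim 389 (array([ 508.5, -298.2]), array([161.8, 108.2], dtype=float32), 161.0)
```

```bash
python3 -m handwheel '[[[-0.0068,0.0348,0,0],[-0.0068,0.0348,0,0],[-0.0068,0.0348,0,0],[-0.0068,0.0348,0,0],[-0.0068,0.0348,0,0]]]'
python3 -m handwheel '[[[-0.0068,0.0348,0,0],[-0.0068,0.0348,0,0],[-0.0068,0.0348,0,0],[0,0,0,-0.118],[0,0,0,-0.118]]]'
python3 -m handwheel '[[[0,0,0,-0.118],[0,0,0,-0.118],[0,0,0,-0.118],[0,0,0,-0.118],[0,0,0,-0.118]]]'
python3 -m handwheel '[[[0,0,0,-0.118],[0,0,0,-0.118],[0,0,0,0],[0,0,0,0]]]'
python3 - <<'E'
from m import *
im,W=cloud('wrist'); save('w5',im); M=masks(im)
U=box(W,.4,.65,-.42,-.2,.0,.2); m=U&(W[...,2]>.108)&(W[...,2]<.14)
P=W[m]; print('bar',len(P),rect(P) if len(P) else '')
m=U&(M['blue']|M['orange'])&(W[...,2]>.073)&(W[...,2]<.083); P=W[m]; print('upper rim',len(P),rect(P) if len(P) else '')
go(.511,-.2985,.120,-18.9)
E
```

```text
time_s: 13.98
position: [0.5109, -0.1969, 0.2527]
tool_rot: [[0.985, 0.174, -0.001], [0.174, -0.985, 0.0], [-0.001, -0.0, -1.0]]
ft_force: [0.4, 0.4, 0.1]
grip_width: 0.0426
time_s: 14.4
position: [0.5087, -0.3037, 0.2519]
tool_rot: [[0.916, 0.402, -0.002], [0.402, -0.916, 0.001], [-0.001, -0.002, -1.0]]
ft_force: [-0.8, 0.6, -0.2]
grip_width: 0.0434
time_s: 14.82
position: [0.5091, -0.3017, 0.2525]
tool_rot: [[0.534, 0.845, -0.001], [0.845, -0.534, 0.001], [-0.0, -0.001, -1.0]]
ft_force: [0.3, -0.3, -0.4]
grip_width: 0.0426
time_s: 15.15
position: [0.5093, -0.3013, 0.2527]
tool_rot: [[0.331, 0.944, -0.001], [0.944, -0.331, 0.001], [0.0, -0.001, -1.0]]
ft_force: [0.1, -0.5, 0.4]
grip_width: 0.0428
bar 1527 (array([ 509.3, -298.1]), array([113.3,  13.3], dtype=float32), 71.2)
upper rim 1975 (array([ 506.6, -297.4]), array([160.6, 110.5], dtype=float32), 161.2)
t 15.20 pos [ 0.5093 -0.3011  0.2529] yang -19.3 q6 -23 F [-0.  -0.1 -0.8] w 0.0425 | shift [0.003  0.0008 0.1329] roll -0.007
```

```bash
python3 -m handwheel '[[[0.003,0,0.035,0],[0,0,0.035,0],[0,0,0.035,0],[0,0,0.025,0],[0,0,0.006,0]]]'
python3 -m handwheel '[[[0,0,0,0],[0,0,0,0],[0,0,0,0],[0,0,0,0],[0,0,0,0]]]' 0 60
python3 -m handwheel '[[[0,0,-0.005,0],[0,0,-0.015,0],[0,0,-0.03,0],[0,0,-0.03,0],[0,0,-0.03,0]]]'
python3 -m handwheel '[[[0,0,-0.025,0],[0,0,0,0],[0,0,0,0]]]'
python3 -c "
from h import *
go(.5315,-.0175,.25,8.7)"
```

```text
time_s: 15.62
position: [0.509, -0.2967, 0.113]
tool_rot: [[0.329, 0.944, -0.006], [0.944, -0.329, 0.005], [0.003, -0.007, -1.0]]
ft_force: [-0.1, 0.7, -0.1]
grip_width: 0.0429
time_s: 16.03
position: [0.5111, -0.2981, 0.119]
tool_rot: [[0.327, 0.945, 0.002], [0.945, -0.327, -0.002], [-0.001, 0.003, -1.0]]
ft_force: [-0.7, 0.6, 3.7]
grip_width: 0.0127
time_s: 16.45
position: [0.5102, -0.2972, 0.2288]
tool_rot: [[0.327, 0.945, -0.001], [0.945, -0.327, 0.001], [0.0, -0.001, -1.0]]
ft_force: [-0.2, -0.3, -3.7]
grip_width: 0.0129
time_s: 16.7
position: [0.5106, -0.2976, 0.2533]
tool_rot: [[0.326, 0.945, 0.002], [0.945, -0.326, -0.001], [-0.001, 0.002, -1.0]]
ft_force: [-0.1, 1.1, -4.4]
grip_width: 0.0127
t 16.70 pos [ 0.5106 -0.2976  0.2533] yang -19.1 q6 -23 F [-0.1  1.1 -4.4] w 0.0127 | shift [ 0.2715 -0.0717  0.003 ] roll -0.484
```

```bash
python3 -m handwheel '[[[0.012,-0.003,0,0],[0.022,-0.006,0,0],[0.026,-0.007,0,0],[0.026,-0.007,0,0],[0.026,-0.007,0,0]]]'
python3 -m handwheel '[[[0.026,-0.007,0,0],[0.026,-0.007,0,0],[0.026,-0.007,0,0],[0.026,-0.007,0,0],[0.026,-0.007,0,0]]]'
python3 -m handwheel '[[[0.0195,-0.0055,0,0],[0.010,-0.0022,0,0],[0,0,0,-0.08],[0,0,0,-0.08],[0,0,0,-0.08]]]'
python3 -m handwheel '[[[0,0,0,-0.08],[0,0,0,-0.08],[0,0,0,-0.08],[0,0,0,0],[0,0,0,0]]]'
python3 - <<'E'
from m import *
im,W=cloud('wrist'); save('w6',im); M=masks(im); np.savez('/tmp/6wrist',im=im,W=W)
U=box(W,.4,.7,-.2,.2,.0,.3); m=U&(W[...,2]>.24)&(W[...,2]<.28)&(M['blue']==0)
m=U&(M['blue']|M['orange'])&(W[...,2]>.203)&(W[...,2]<.222); P=W[m]; print('upper rim',len(P),rect(P) if len(P) else '')
go(.5315,-.0175,.194,8.7)
im,W=cloud('top'); M=masks(im); save('top6',im)
m=box(W,.4,.7,-.2,.2,.19,.23)&(M['blue']|M['orange']); P=W[m]; print('upper rim top',len(P),rect(P),P[:,2].mean())
im,W=cloud('side'); save('side6',im)
E
```

```text
time_s: 17.12
position: [0.518, -0.1797, 0.2504]
tool_rot: [[0.327, 0.945, -0.003], [0.945, -0.327, 0.002], [0.001, -0.004, -1.0]]
ft_force: [1.0, 0.3, -2.9]
grip_width: 0.0128
time_s: 17.53
position: [0.5271, -0.0454, 0.2506]
tool_rot: [[0.326, 0.945, -0.004], [0.945, -0.326, 0.001], [0.0, -0.004, -1.0]]
ft_force: [-0.3, 0.2, -3.0]
grip_width: 0.0124
time_s: 17.95
position: [0.53, -0.0169, 0.2511]
tool_rot: [[0.088, 0.996, -0.003], [0.996, -0.088, 0.0], [0.0, -0.003, -1.0]]
ft_force: [-0.2, 0.6, -3.0]
grip_width: 0.0127
time_s: 18.37
position: [0.5301, -0.0173, 0.2515]
tool_rot: [[-0.144, 0.99, -0.002], [0.99, 0.144, 0.0], [0.001, -0.002, -1.0]]
ft_force: [1.0, 0.3, -2.8]
grip_width: 0.013
upper rim 5737 (array([527.4, -10.8]), array([167. , 100.5], dtype=float32), 9.0)
t 18.42 pos [ 0.5302 -0.0173  0.2516] yang 8.3 q6 -23 F [ 1.   0.2 -2. ] w 0.0131 | shift [-0.0004  0.0013  0.0576] roll -0.007
upper rim top 203 (array([472.1,  -4.1]), array([112.6,  45.8], dtype=float32), 54.2) 0.2073744593033406
```

View pics/w6.png

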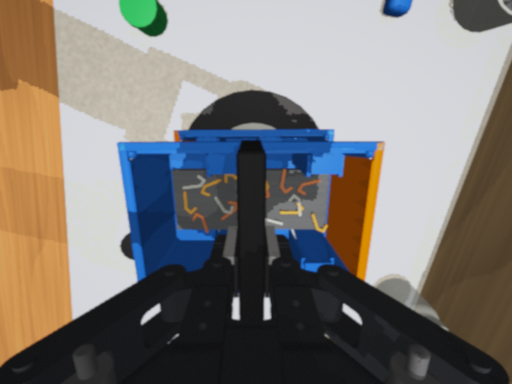

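View pics/side6.png

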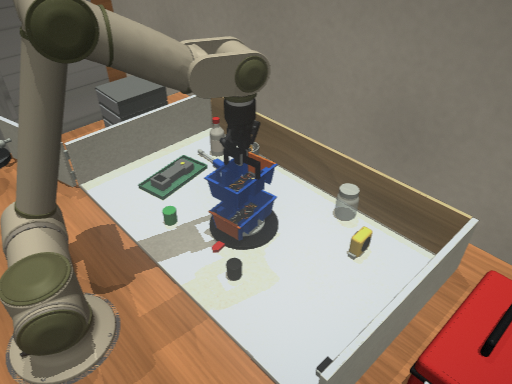

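The wrist view shows the carried tote level and parallel to the lower one, with its orange end at the right, (368,220), and the lower's at the left. The side view shows it hanging directly above the lower tote, ends opposite, and the stud finder flat in the tray. Lowering gently.

```bash
python3 -m handwheel '[[[0,0.0012,0.005,-0.006],[0,0,0.015,0],[0,0,0.015,0],[0,0,0.008,0],[0,0,0.003,0]]]'
python3 -m handwheel '[[[0,0,0.002,0],[0,0,0.002,0],[0,0,0.002,0],[0,0,0.002,0],[0,0,0,0]]]'
python3 -m handwheel '[[[0,0,0.0015,0],[0,0,0.0015,0],[0,0,0,0],[0,0,0,0]]]'
```

```text
time_s: 18.93
position: [0.5312, -0.017, 0.2048]
tool_rot: [[-0.152, 0.988, -0.003], [0.988, 0.152, 0.001], [0.001, -0.003, -1.0]]
ft_force: [-0.3, 0.2, -3.5]
grip_width: 0.0133
time_s: 19.35
position: [0.5317, -0.0171, 0.1983]
tool_rot: [[-0.153, 0.988, 0.0], [0.988, 0.153, -0.0], [-0.0, 0.0, -1.0]]
ft_force: [0.7, 0.1, -3.8]
grip_width: 0.0128
time_s: 19.68
position: [0.5317, -0.0171, 0.1953]
tool_rot: [[-0.153, 0.988, -0.0], [0.988, 0.153, -0.0], [-0.0, -0.0, -1.0]]
ft_force: [0.8, 0.2, -3.7]
grip_width: 0.0131
```

```bash
python3 -m handwheel '[[[0,0,0.0015,0],[0,0,0,0],[0,0,0,0]]]'
python3 -m handwheel '[[[0,0,0.001,0],[0,0,0,0],[0,0,0,0]]]'
python3 -m handwheel '[[[0,0,0.001,0],[0,0,0,0],[0,0,0,0]]]'
```

```text
time_s: 19.93
position: [0.5317, -0.0171, 0.1938]
tool_rot: [[-0.153, 0.988, -0.0], [0.988, 0.153, 0.0], [0.0, -0.0, -1.0]]
ft_force: [0.9, -0.9, -2.8]
grip_width: 0.013
time_s: 20.18
position: [0.5318, -0.017, 0.193]
tool_rot: [[-0.153, 0.988, 0.0], [0.988, 0.153, -0.0], [-0.0, 0.0, -1.0]]
ft_force: [-0.2, -0.2, -0.3]
grip_width: 0.0127
time_s: 20.43
position: [0.5319, -0.017, 0.1929]
tool_rot: [[-0.153, 0.988, 0.002], [0.988, 0.153, -0.0], [-0.001, 0.002, -1.0]]
ft_force: [-2.0, 0.9, 6.8]
grip_width: 0.0127
```

Contact came at TCP z = 0.193, which is the stacked height (0.034 + 0.056 + 0.103). Releasing.

```bash
python3 -m handwheel '[[[0,0,0,0],[0,0,0,0],[0,0,0,0],[0,0,0,0]]]' 40
python3 -m handwheel '[[[0,0,-0.01,0],[0,0,-0.03,0],[0,0,-0.04,0],[0,0,-0.04,0],[0,0,0,0]]]'
python3 -m handwheel '[[[-0.04,0,0,0],[-0.04,0,0,0],[-0.04,0,0,0],[-0.04,0,0,0],[-0.04,0,0,0]]]'
python3 -m handwheel '[[[-0.04,0,0,0],[-0.04,0,0,0],[0,0,0,0],[0,0,0,0],[0,0,0,0]]]'
python3 - <<'E'
from m import *
for n in ('top','side'):
    im,W=cloud(n); M=masks(im); save(n+'7',im)
    near=box(W,.36,.7,-.2,.16,.0,.3)
    m=near&(M['blue']|M['orange'])&(W[...,2]>.143)&(W[...,2]<.16); P=W[m]
    A=np.c_[P[:,:2]-P[:,:2].mean(0),np.ones(len(P))]; c=np.linalg.lstsq(A,P[:,2],rcond=None)[0]
    print(n,'upper rim',len(P),rect(P),P[:,2].mean(),'slope',c[:2])
    P=W[near&(W[...,2]>.185)&(W[...,2]<.215)]; print('bar',rect(P),P[:,2].max() if len(P) else '')
    P=W[near&M['orange']&(W[...,2]>.05)&(W[...,2]<.105)]; print('lower orange',len(P),rect(P) if len(P)else '')
    P=W[box(W,.40,.65,.22,.42,.043,.056)]; print('stud',len(P),rect(P),P[:,2].mean())
E
```

```text
time_s: 20.77
position: [0.5318, -0.0171, 0.1918]
tool_rot: [[-0.153, 0.988, 0.0], [0.988, 0.153, -0.0], [-0.0, 0.0, -1.0]]
ft_force: [0.5, -0.5, -0.5]
grip_width: 0.0344
time_s: 21.18
position: [0.5334, -0.0174, 0.3194]
tool_rot: [[-0.153, 0.988, 0.013], [0.988, 0.153, -0.003], [-0.005, 0.012, -1.0]]
ft_force: [-0.4, 0.6, -0.1]
grip_width: 0.0342
time_s: 21.6
position: [0.5622, -0.2167, 0.3116]
tool_rot: [[-0.153, 0.988, 0.0], [0.988, 0.153, 0.0], [0.0, 0.0, -1.0]]
ft_force: [1.0, 0.2, -0.5]
grip_width: 0.0342
time_s: 22.02
position: [0.5745, -0.2936, 0.3114]
tool_rot: [[-0.153, 0.988, -0.0], [0.988, 0.153, 0.001], [0.001, -0.0, -1.0]]
ft_force: [0.2, -0.0, 0.5]
grip_width: 0.0342
top upper rim 682 (array([528.9, -19.4]), array([162.2, 111.3], dtype=float32), 8.8) 0.14992861629087292 slope [-0.02274433  0.0031236 ]
bar (array([531.5, -19. ]), array([112.8,  14.4], dtype=float32), 98.9) 0.20502236811539942
lower orange 0 
stud 1009 (array([515.7, 314.9]), array([149.9,  57.9], dtype=float32), 11.5) 0.04824267710451871
side upper rim 317 (array([530.6, -18.3]), array([169.1, 114.9], dtype=float32), 7.8) 0.15132358004706606 slope [-0.00957845 -0.00320436]
bar (array([531. , -18.8]), array([114.6,  16.8], dtype=float32), 98.4) 0.20234797617152323
lower orange 0 
stud 440 (array([515.1, 314.6]), array([153.1,  62. ], dtype=float32), 12.1) 0.04851354185849197
```

View pics/side7.png

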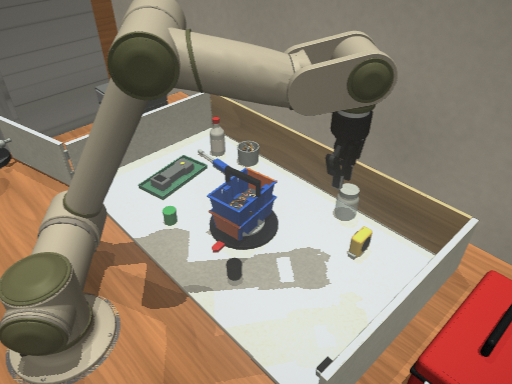

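View pics/top7.png

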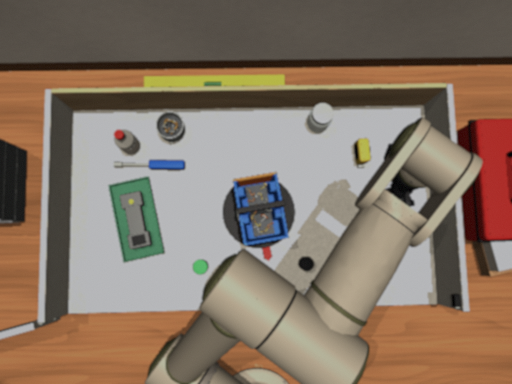

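Both views show the totes stacked on the turntable at about (262,210) in top, with the orange ends opposite and the pointer at (267,252). The stud finder lies flat in the tray at (137,219), and the bystanders are where they were at the start. Handing in.

```bash
python3 -c "
from h import *
go(.5,0,.3); print(env.close_job())"
```

```text
t 22.12 pos [ 0.5746 -0.2926  0.3122] yang 8.9 q6 -46 F [-0.  -0.6 -0.5] w 0.0343 | shift [ 0.3006 -0.0286  0.0121]
the job is handed in; nothing more can be done
None
```

The job is done and handed in at 22.1 s of the 61 s allowed. I laid the stud finder in the tray, gripped the lower tote by a side wall and turned it about 184°, then set the other tote on top the opposite way round and let go.

Last checks before handing in:

| Check | Measured | Needed |
|---|---|---|
| Stud finder in tray | within about 4 mm of tray centre, top at 48 mm above the table, which is flat on the tray floor | flat on the floor |
| Lower tote along the pointer | tote line at 8.6–9.0° before stacking, pointer about 10°, so about 1° off | within 9.7° |
| Upper tote height | rim at 150–151 mm by camera, against 152 mm for a proper stack; contact also came at the stacked height | floor 51–61 mm above the lower's |
| Upper tote centring | bar within about 2 mm of the turning axis | within 12 mm |
| Upper tote direction | 8.8° from the top camera, almost the same line as the lower, with orange ends opposite | within 6.9° |
| Upper tote level | rim slope 0.023 rad from the top camera, 0.010 from the side | within 0.05 rad |

The two slope readings disagree, but both are within the limit. I think the difference is camera noise, since the tool was level when it let go.

With the totes stacked, the cameras could not pick out the lower tote's orange end for a number. Its final angle therefore rests on the measurement taken just before stacking and on the pictures. I checked the bystanders only by eye; they looked unmoved.

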